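# Lever the crimping die plate up off its seat

## Task

The heavy upper plate of the small crimping die set has stuck tight on its guide posts. Take the long pry bar, lay it over the fulcrum block with its toe under the overhanging edge of the plate, and press the handle down until the plate stands at least a centimetre above its seat. Do not touch the plate with the gripper; leave the bar lying over the fulcrum, with the plate staying up by itself.

Things in the scene. Friction and masses are not known exactly. Their poses are not given: they have to be found in the camera images.
- pry_bar: Flat steel pry bar, 320 x 22 x 12 mm, 0.4 to 0.8 kg, black grip on its handle half, loose on the bench (not the plain strap only 150 mm long). Origin: middle of its underside, within 10 mm of its centre of mass. x runs along the bar to the toe, z up. Toe end at x = +160 mm; over the last 60 mm the top slopes down to about 6 mm thick. Handle end at x = -160 mm.
- fulcrum: Dark steel fulcrum block screwed to the bench before the die set, 100 mm high, foot 70 x 90 mm. Its top is a rounded ridge (radius 13 mm, 76 mm long along y). Origin: centre of its underside, so the ridge's top is 100 mm above it; x points to the die set. A level bar on the ridge passes under the die plate with 10 mm to spare at the toe; let go, it tips handle down till the toe meets the plate.
- ledge (a point): Middle of the lower front edge of the die set's upper plate (steel, 170 x 160 x 28 mm, on two guide posts); rises with it. The edge runs along y, 116 mm above the bench at the start, 50 to 70 mm beyond the fulcrum's ridge; x points level into the die set, z up. Under the plate the first 40 mm inwards from the edge are free, then comes the side of the lower die.
- die_plate (a joint): Height of the upper plate above its seat, m: 0 seated, 0.035 at most. Stiff: raising it takes about 45 N on the plate, 10 to 20 N down on the last 30 mm of the bar's handle; it stays where it is left. With the toe 25 mm under the plate, a lift of 10 mm needs the handle's end 0.05 to 0.07 m below level; the handle meets the bench at 17 to 25 mm.
Things that resemble listed ones, but are neither listed nor needed, are in the scene too. What is meant by the fulcrum is not brown or turquoise, and is the larger of those in its own colour.

How it is judged:
By the outcome, as a careful person would: the job done as asked, in the order asked, and still so for the second after the job is handed in, with the robot touching nothing.
It also fails if it takes over 45 s, if anything falls off the work surface, if the arm or the gripper's body presses on something with over 40 N, if the wrist force passes 120 N, or if a joint passes its speed limit or range.

## Robot

A 7-joint arm with a two-finger parallel gripper is mounted at the origin on the work surface. World frame = base frame: x ahead of the robot, y to its left, z up, the work surface at z = 0. Lengths are in m, angles in rad, forces in N, time in s.
With the tool pointing down it reaches from about 0.4 to 0.85 m from the base axis. Payload 6.9 kg.
Tool frame: the origin (TCP) lies midway between the tips of the shut fingers; the grasp point (between the pads) lies behind it (ctrl.pinch_z is the z of the grasp point in the tool frame, in m); z points along the fingers, y is the line along which they close (so a half turn about z gives the same grasp; the last joint's range is limited). The gripper opens to 85 mm and grips with 20 to 120 N. Pads are 22 mm wide; open, the fingers measure 114 mm over their backs; the gripper's body (76 mm by 85 mm) begins 54 mm behind the grasp point. The pads swing forward as they close: fully open they stand 13 mm farther back than shut.
Start: joints at [1.363, 0.507, -0.238, 1.5, 0.126, 1.149, -0.155], TCP at [0.192, -0.595, 0.231] pointing down, gripper open.
Joint ranges: [-3.08, 3.08], [-0.24, 2.05], [-1.43, 1.35], [0, 2.5], [-1.52, 4.66], [0.17, 1.96], [-2.89, 2.89]. Speed limits (rad/s): [2.39, 2.39, 3.14, 3.14, 3.14, 3.14, 3.14].

## Interface

Orientations are given as a unit quaternion [w, x, y, z].
In Python, from station import ctrl, get_state, vision, ticket, models gives the robot as it stands. Calls block until the motion is done:
- ctrl.movep(position, orientation): joint-space move of the TCP to a pose.
- ctrl.movel(position, frame=None, max_speed=0.15): straight line of the TCP; frame=None keeps the orientation; max_speed is the mean speed in m/s.
- ctrl.set_joints(angles): joint-space move.
- ctrl.ungrasp() and ctrl.close_gripper(force=None): open the fingers fully, or close them until they stop; force is the grip in N (None keeps the last).
- ctrl.pause(seconds).
- ctrl.ik(position, orientation): joint angles nearest the present ones, or None.
- get_state(): the state.
- vision.grab_frame(name): name is "scene" or "top"; returns (picture, depth): 400x640x3 uint8, blue, green, red; 400x640 float32, m along the optical axis (not along the pixel's ray), 0 where there is no reading.
- vision.camera_info(name): a dict with "mtx" (3x3 intrinsics, pixels), "R" (3x3) and "t" (3): a world point X has camera coordinates R X + t. Camera axes: x right, y down, z forward; pixel columns grow to the right and rows downward; lengths in m; the calibration is good to about 2 mm. A picture is of the moment at which its call begins. camera_info takes no time and is no camera call.
A pose or a line that the arm cannot do raises ctrl.Unreachable and nothing moves.
- ticket.close_job(): hands the job in; it is judged then, once.
Trained networks look in the newest picture that a camera, given by its name, has taken for a name from the list of things; names that differ only in an ending like _2 or _b are one class to them, and where a whole thing is asked for, a point or a joint stands for the part that bears it (a point fixed in the world has none). Each returns a list of dicts, best first, with "p" (0 to 1); they miss things now and then, are a little off and sometimes report something else, mostly with a low value. They report only what shows in the picture. A call takes as long as a camera call. They do not tell look-alikes from the thing itself.
- models.recognise(camera, target): "point" ([column, row] in pixels, amid what is visible of it).
- models.masks_of(camera, target): "mask" (400x640 bool, what is visible of it) and "point" ([column, row] in pixels, amid what is visible of it).
The state is a dict: "time": time; "qpos": joint angles; "qd": joint speeds; "tau": joint torques, N m; "tcp_pos": TCP position; "eef_rot": TCP orientation; "contact_force": force on the tool from outside, world axes, zero at the start; "wrist_torque": the same for the moment, N m; "width": finger opening in m; "gripper_force": force on a finger pad.
Only numpy, scipy, OpenCV 4.12 (cv2) and the standard library are available. Lean on these libraries where they do the work, as an engineer would, in place of code of your own. Each camera call takes 0.05 s, during which the arm holds its last target. There are 200 camera calls.

## Working session

There is one attempt and no reset: what is moved stays moved. The work goes in short steps, each a Python script; the robot and the scene stay as the last script left them, time stands still between calls to the robot, and variables do not carry over. Pictures are saved under pics/ and viewed, at most 10 in all, crops included, and the job is handed in when it is done.

```bash
mkdir -p pics; ls
cat > h.py <<'E'
import numpy as np, cv2
from station import ctrl, get_state, vision, ticket, models
def cloud(name,depth):
    i=vision.camera_info(name);K=np.array(i["mtx"]);R=np.array(i["R"]);t=np.array(i["t"])
    v,u=np.mgrid[0:400,0:640]
    p=np.stack([(u-K[0,2])/K[0,0]*depth,(v-K[1,2])/K[1,1]*depth,depth],-1)
    return (p-t)@R
E
python3 - <<'E'
from h import *
for c in("scene","top"):
    im,d=vision.grab_frame(c); P=cloud(c,d); cv2.imwrite(f"pics/{c}0.png",im); np.save(f"{c}P.npy",P)
    for t in("pry_bar","fulcrum","ledge","die_plate"):
        for m in models.masks_of(c,t):
            k=m["mask"]&(d>0); q=P[k]
            print(c,t,round(m["p"],2),np.round(m["point"]),k.sum(),np.round(np.median(q,0),3),np.round(np.percentile(q,[2,98],axis=0),3).tolist() if len(q) else "")
print(get_state()["time"],ctrl.pinch_z)
E
```

```text
pics
scene pry_bar 0.72 [395. 183.] 628 [0.456 0.299 0.01 ] [[0.44, 0.149, 0.001], [0.464, 0.449, 0.013]]
scene fulcrum 0.82 [343. 262.] 740 [0.754 0.056 0.022] [[0.706, 0.034, -0.001], [0.775, 0.089, 0.071]]
scene fulcrum 0.79 [276. 310.] 1653 [ 0.874 -0.107  0.016] [[0.812, -0.141, 0.003], [0.897, -0.073, 0.1]]
scene fulcrum 0.68 [270. 179.] 368 [ 0.365 -0.059  0.022] [[0.318, -0.081, 0.002], [0.377, -0.032, 0.073]]
scene fulcrum 0.65 [274. 238.] 1063 [ 0.653 -0.08   0.024] [[0.588, -0.111, 0.002], [0.669, -0.043, 0.1]]
scene ledge 0.96 [208. 216.] 3928 [ 0.668 -0.222  0.144] [[0.566, -0.308, 0.119], [0.721, -0.144, 0.198]]
scene die_plate 0.7 [206. 215.] 4009 [ 0.667 -0.223  0.144] [[0.556, -0.31, 0.115], [0.721, -0.145, 0.199]]
top pry_bar 0.55 [182. 267.] 1656 [0.45  0.304 0.011] [[0.439, 0.149, 0.005], [0.461, 0.454, 0.014]]
top fulcrum 0.87 [379.  87.] 1523 [ 0.837 -0.1    0.017] [[0.804, -0.142, -0.0], [0.891, -0.071, 0.101]]
top fulcrum 0.75 [356. 325.] 910 [ 0.344 -0.051  0.011] [[0.312, -0.081, 0.005], [0.374, -0.03, 0.073]]
top fulcrum 0.57 [300. 137.] 668 [0.736 0.061 0.011] [[0.71, 0.036, 0.006], [0.768, 0.086, 0.072]]
top fulcrum 0.49 [183. 268.] 1661 [0.45  0.3   0.011] [[0.439, 0.149, 0.004], [0.461, 0.454, 0.014]]
top ledge 0.82 [451. 170.] 7969 [ 0.628 -0.214  0.144] [[0.556, -0.306, 0.128], [0.709, -0.142, 0.199]]
top die_plate 0.73 [450. 173.] 8080 [ 0.628 -0.214  0.144] [[0.556, -0.307, 0.126], [0.709, -0.141, 0.199]]
0.5 -0.0187
```

View pics/scene0.png

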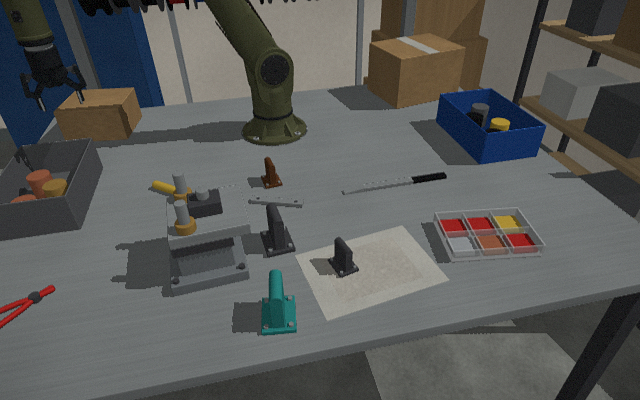

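View pics/top0.png

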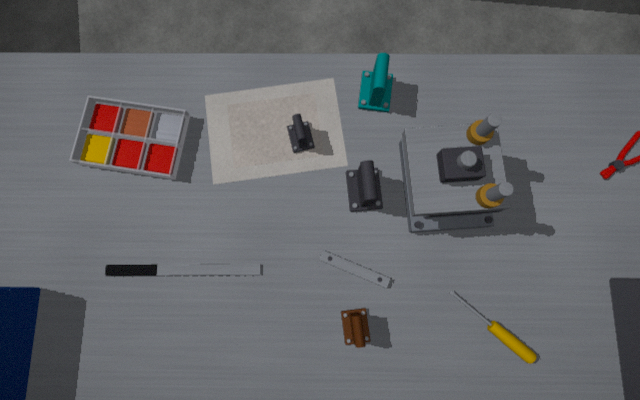

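The scene picture shows the black-gripped bar from (343,191) to (445,176). The dark large fulcrum is at (276,235), the small dark one on paper at (343,257), and the die set at (206,216). In the top picture, the bar lies at (105–262,270) with its handle on the left, the fulcrum is at (366,185) and the plate's front edge is at col ~405.

Run:
```python
import numpy as np,cv2
for c in("top","scene"):
    P=np.load(c+"P.npy").reshape(-1,3); x,y,z=P.T
    def box(k,n):
        q=P[k]; r=cv2.minAreaRect((q[:,:2]*1000).astype(np.float32)); print(c,n,len(q),np.round(q.mean(0),4),np.round(r[0],1),np.round(r[1],1),round(r[2],1),np.round(np.percentile(q[:,2],[5,50,95]),4)); print(np.round(cv2.boxPoints(r)).tolist())
    box((abs(x-.45)<.03)&(abs(y-.3)<.17)&(z>.006)&(z<.02),"bar")
    box((abs(x-.63)<.06)&(abs(y+.08)<.045)&(z>.094)&(z<.11),"ridge")
    box((abs(x-.63)<.06)&(abs(y+.08)<.055)&(z>.006)&(z<.02),"foot")
    k=(abs(x-.63)<.12)&(abs(y+.22)<.12)&(z>.138)&(z<.15); box(k,"plate")
    # front edge: max y per x-bin
    b=[(xx,np.percentile(y[k&(abs(x-xx)<.004)],99)) for xx in np.arange(.57,.70,.01) if (k&(abs(x-xx)<.004)).sum()>8]
    print(np.round(np.polyfit(*np.array(b).T,1),4),np.round(np.array(b)[:,1],3))
    q=P[(abs(x-.45)<.03)&(abs(y-.3)<.17)&(z>.006)&(z<.02)]
    for yy in np.arange(.14,.46,.03):
        s=q[abs(q[:,1]-yy)<.012]; print(round(yy,2),len(s),*(np.round([s[:,0].min(),np.median(s[:,0]),s[:,0].max(),np.median(s[:,2])],4) if len(s) else []))
```

```text
top bar 1605 [0.4499 0.309  0.011 ] [448.9 301.4] [ 22.4 319.3] 0.5 [0.008  0.0112 0.0135]
[[436.0, 461.0], [439.0, 142.0], [462.0, 142.0], [459.0, 461.0]]
top ridge 412 [ 0.6226 -0.0759  0.0981] [623.1 -76.1] [76.4 22.4] 6.2 [0.0946 0.0982 0.101 ]
[[584.0, -69.0], [586.0, -91.0], [662.0, -83.0], [660.0, -61.0]]
top foot 716 [ 0.6166 -0.0703  0.0119] [623.  -76.4] [90.1 70.2] 5.4 [0.009  0.0116 0.0169]
[[575.0, -46.0], [581.0, -116.0], [671.0, -107.0], [665.0, -37.0]]
top plate 5565 [ 0.6308 -0.2127  0.1436] [ 636.2 -226.7] [160.7 170.4] 4.3 [0.1416 0.1436 0.1455]
[[550.0, -148.0], [563.0, -318.0], [723.0, -306.0], [710.0, -136.0]]
[ 0.0779 -0.192 ] [-0.148 -0.147 -0.146 -0.146 -0.145 -0.144 -0.143 -0.142 -0.141 -0.14
 -0.14  -0.139 -0.139]
0.14 11 0.4453 0.4494 0.4616 0.0079
0.17 103 0.4429 0.4512 0.4614 0.0081
0.2 128 0.4407 0.4509 0.4611 0.0111
0.23 123 0.4404 0.4506 0.4608 0.0111
0.26 128 0.4401 0.4503 0.4606 0.0115
0.29 128 0.4398 0.45 0.4603 0.011
0.32 126 0.4395 0.4497 0.46 0.0112
0.35 124 0.4392 0.4494 0.4597 0.0112
0.38 125 0.439 0.4492 0.4595 0.0118
0.41 124 0.4387 0.4489 0
[... 495 characters left out ...]
[675.0, -107.0], [667.0, -38.0]]
scene plate 2060 [ 0.6603 -0.2138  0.1433] [ 637.3 -227.7] [164. 170.] 4.5 [0.1409 0.1433 0.1456]
[[549.0, -149.0], [562.0, -319.0], [726.0, -306.0], [712.0, -137.0]]
[ 0.0717 -0.1898] [-0.149 -0.148 -0.148 -0.147 -0.146 -0.145 -0.145 -0.145 -0.143 -0.142
 -0.142 -0.14  -0.14 ]
0.14 4 0.4478 0.4555 0.4628 0.0064
0.17 34 0.4382 0.4532 0.4654 0.0081
0.2 47 0.4405 0.4541 0.4649 0.0103
0.23 43 0.437 0.4535 0.4645 0.0107
0.26 42 0.4379 0.4538 0.4635 0.0109
0.29 43 0.4407 0.452 0.4624 0.0103
0.32 43 0.4389 0.452 0.463 0.0109
0.35 44 0.4361 0.4537 0.4635 0.0108
0.38 45 0.4374 0.454 0.4649 0.0105
0.41 44 0.4391 0.4529 0.4611 0.0109
0.44 44 0.4367 0.4507 0.4608 0.0105
```

```bash
cat >> h.py <<'E'
from scipy.spatial.transform import Rotation as Rn
F=np.array([.6235,-.0765,.100]); a=np.deg2rad(4.8); D=np.array([np.sin(a),-np.cos(a),0])
B=np.array([.4502,.3015,0.]); DB=np.array([.0095,-1,0]); DB/=np.linalg.norm(DB)
def quat(d,tilt=0,s=1):
    # tool z down, y across the bar d; tilt>0 = toe up
    n=np.cross([0,0,1],d); d2=d*np.cos(tilt)+np.array([0,0,1])*np.sin(tilt)
    z=np.cross(n,d2)*1.0
    if z[2]>0: z=-z
    y=s*n; x=np.cross(y,z)
    q=Rn.from_matrix(np.stack([x,y,z],1)).as_quat(); return q[[3,0,1,2]]
H=.003; GX=-.015; TOE=.091
def held(back=0,up=0,tilt=0,toe=TOE):
    # TCP for bar whose underside passes over ridge top; toe `toe` beyond the ridge, grasped at bar x=GX, H above underside
    u=D*np.cos(tilt)+np.array([0,0,1])*np.sin(tilt); w=-D*np.sin(tilt)+np.array([0,0,1])*np.cos(tilt)
    return F+u*(toe-.16+GX-back)+w*H+[0,0,up]
def st():
    s=get_state(); print(round(s["time"],2),np.round(s["tcp_pos"],4),"w",round(s["width"],4),"F",np.round(s["contact_force"],1),"M",np.round(s["wrist_torque"],2),"g",np.round(s["gripper_force"],1))
E
python3 - <<'E'
from h import *
g=B+DB*GX
for s in(1,-1):
    for n,p,q in(("pre",g+[0,0,.08],quat(DB,0,s)),("g",g+[0,0,H],quat(DB,0,s)),("app",held(.05,.1),quat(D,0,s)),("pl",held(),quat(D,0,s)),("tilt",held(tilt=.12),quat(D,.12,s)),("press",F+D*(TOE-.305)+[0,0,-.07],quat(D,0,s))):
        j=ctrl.ik(p,q); print(s,n,np.round(p,3),np.round(q,3),None if j is None else np.round(j,2))
E
```

```text
1 pre [0.45  0.316 0.08 ] [ 0.     0.704  0.71  -0.   ] [-0.14  0.68 -0.84  1.89  0.65  0.87 -1.3 ]
1 g [0.45  0.316 0.003] [ 0.     0.704  0.71  -0.   ] [-0.29  0.74 -0.59  1.95  0.66  0.66 -1.29]
1 app [0.612 0.057 0.203] [ 0.     0.677  0.736 -0.   ] [ 0.37  0.62 -0.87  1.57  0.5   1.19 -0.51]
1 pl [0.616 0.007 0.103] [ 0.     0.677  0.736 -0.   ] [ 0.38  0.7  -0.73  1.68  0.55  0.97 -0.47]
1 tilt [0.616 0.007 0.093] [ 0.044  0.676  0.735 -0.041] [ 0.27  0.7  -0.66  1.7   0.64  0.99 -0.59]
1 press [0.606 0.137 0.03 ] [ 0.     0.677  0.736 -0.   ] [ 0.1   0.78 -0.62  1.73  0.59  0.82 -0.71]
-1 pre [0.45  0.316 0.08 ] [ 0.     0.71  -0.704  0.   ] [ 0.03  0.86 -1.23  1.88  0.92  1.11  1.59]
-1 g [0.45  0.316 0.003] [ 0.     0.71  -0.704  0.   ] [ 0.02  1.01 -1.23  1.94  1.11  1.09  1.44]
-1 app [0.612 0.057 0.203] [ 0.     0.736 -0.677  0.   ] [-0.72  0.76  1.15  1.58 -0.72  1.28 -2.51]
-1 pl [0.616 0.007 0.103] [ 0.     0.736 -0.677  0.   ] [-0.63  0.91  1.15  1.7  -0.9   1.16 -2.28]
-1 tilt [0.616 0.007 0.093] [ 0.041  0.735 -0.676  0.044] [-0.7   0.92  1.15  1.72 -0.83  1.06 -2.37]
-1 press [0.606 0.137 0.03 ] [ 0.     0.736 -0.677  0.   ] [ 0.36  1.02 -1.23  1.73  1.04  1.2   2.06]
```

Run:
```python
from h import *
g=B+DB*GX; q=quat(DB)
ctrl.movel([.2,-.55,.36]); st()
ctrl.movep([.45,.0,.36],q); st()
ctrl.movep(g+[0,0,.08],q); st()
ctrl.movel(g+[0,0,H],max_speed=.1); st()
ctrl.close_gripper(100); st()
ctrl.movel(g+[0,0,.06],max_speed=.12); st()
im,d=vision.grab_frame("scene"); cv2.imwrite("pics/s1.png",cv2.resize(im[100:300,250:550],None,fx=2.5,fy=2.5))
P=cloud("scene",d);
m=models.masks_of("scene","pry_bar")
if m:
    k=m[0]["mask"]&(d>0);q=P[k];print(m[0]["p"],len(q),np.round(np.percentile(q,[1,50,99],axis=0),3).tolist())
    for yy in np.arange(.14,.48,.04):
        s=q[abs(q[:,1]-yy)<.02]; print(round(yy,2),len(s),np.round(np.median(s,0),3) if len(s) else "")
```

```text
1.56 [ 0.1997 -0.5499  0.359 ] w 0.0854 F [-0.6 -0.6 -1.3] M [-0.   -0.06  0.03] g 0.0
3.73 [ 0.4502 -0.0012  0.3598] w 0.0854 F [-0.5 -0.2  0.2] M [-0.01  0.   -0.01] g 0.0
5.28 [0.4512 0.3155 0.0805] w 0.0855 F [ 0.6 -0.5 -0.4] M [-0.04 -0.02 -0.01] g 0.0
6.2 [0.4503 0.3169 0.0035] w 0.0856 F [ 0.   0.6 -0.3] M [ 0.02 -0.02  0.01] g 0.0
6.82 [0.4504 0.3166 0.0037] w 0.0187 F [-0.1 -2.   7.3] M [-0.26  0.01  0.05] g 98.3
7.44 [0.4498 0.3158 0.0594] w 0.0185 F [ 0.8 -0.3 -6.6] M [ 0.04 -0.03 -0.  ] g 98.4
0.79 582 [[0.435, 0.149, 0.054], [0.457, 0.276, 0.065], [0.464, 0.451, 0.07]]
0.14 23 [0.456 0.152 0.06 ]
0.18 79 [0.458 0.183 0.063]
0.22 99 [0.458 0.219 0.065]
0.26 98 [0.458 0.261 0.065]
0.3 52 [0.455 0.291 0.066]
0.34 55 [0.457 0.348 0.066]
0.38 73 [0.457 0.379 0.067]
0.42 76 [0.454 0.42  0.066]
0.46 27 [0.454 0.447 0.067]
```

Run:
```python
from h import *
q=quat(D)
ctrl.movel(held(.15,.09),q,max_speed=.2) if False else ctrl.movep(held(.05,.09),q); st()
ctrl.movel(held(.05,.0045),max_speed=.1); st()
im,d=vision.grab_frame("scene"); cv2.imwrite("pics/s2.png",cv2.resize(im[130:330,140:440],None,fx=2.5,fy=2.5))
P=cloud("scene",d); m=models.masks_of("scene","pry_bar")
if m:
    k=m[0]["mask"]&(d>0);r=P[k];al=(r-F)@D; print(m[0]["p"],len(r),np.round(np.percentile(al,[1,99]),3))
    for b in np.arange(-.26,.1,.04):
        s=r[abs(al-b)<.02]; print(round(b,2),len(s),np.round(np.median(s,0),3) if len(s) else "")
st()
```

```text
8.8 [0.6114 0.0589 0.1925] w 0.0183 F [ 0.3  1.1 -6.6] M [0.14 0.02 0.  ] g 98.4
9.81 [0.6128 0.0574 0.1082] w 0.0188 F [-0.5  1.  -7. ] M [ 0.06 -0.01 -0.04] g 98.3
0.83 1108 [-0.276  0.038]
-0.26 127 [0.608 0.181 0.116]
-0.22 134 [0.612 0.143 0.115]
-0.18 140 [0.615 0.103 0.115]
-0.14 56 [0.618 0.075 0.115]
-0.1 150 [0.622 0.023 0.114]
-0.06 155 [ 0.626 -0.017  0.114]
-0.02 172 [ 0.629 -0.057  0.113]
0.02 162 [ 0.628 -0.096  0.109]
0.06 5 [ 0.628 -0.117  0.104]
9.91 [0.6128 0.0572 0.1083] w 0.0185 F [-0.4 -0.3 -6.6] M [0.08 0.08 0.03] g 98.3
```

View pics/s2.png

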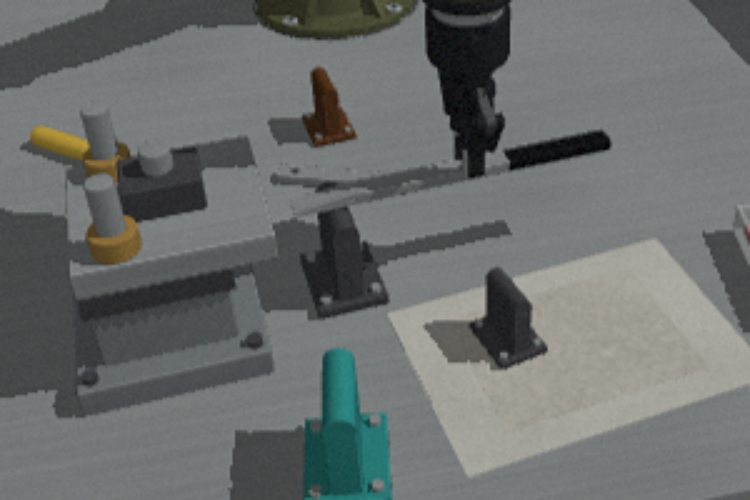

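Picture: the bar is held level over the fulcrum at about (330,205) in the crop, its toe at (295,210) just short of the plate's edge at (272,235). Next I slide it in, lower it and tilt it.

Run:
```python
from h import *
ctrl.movel(held(0,.0045),max_speed=.08); st()
ctrl.movel(held(0,.0015),max_speed=.05); st()
for t in(.05,.10):
    ctrl.movel(held(0,.001,tilt=t),quat(D,t),max_speed=.03); st()
im,d=vision.grab_frame("scene"); cv2.imwrite("pics/s3.png",cv2.resize(im[130:330,140:440],None,fx=2.5,fy=2.5))
P=cloud("scene",d); m=models.masks_of("scene","pry_bar")
if m:
    k=m[0]["mask"]&(d>0);r=P[k];al=(r-F)@D; print(m[0]["p"],len(r),np.round(np.percentile(al,[1,99]),3))
    for b in np.arange(-.26,.1,.04):
        s=r[abs(al-b)<.02]; print(round(b,2),len(s),np.round(np.median(s,0),3) if len(s) else "")
```

```text
10.68 [0.6164 0.0077 0.1076] w 0.0187 F [ 0.4  0.6 -5.6] M [ 0.11  0.01 -0.04] g 98.3
10.93 [0.6163 0.0079 0.1043] w 0.0187 F [-0.1 -0.  -5.9] M [ 0.08  0.01 -0.03] g 98.3
11.24 [0.6163 0.0086 0.0999] w 0.0185 F [-0.4 -0.2 -5.9] M [ 0.19  0.01 -0.01] g 98.4
11.53 [0.6164 0.0079 0.0957] w 0.0189 F [ 0.6  1.4 -5.2] M [0.36 0.01 0.05] g 98.5
0.73 933 [-0.223  0.061]
-0.26 0 
-0.22 79 [0.612 0.137 0.09 ]
-0.18 132 [0.615 0.102 0.093]
-0.14 137 [0.618 0.063 0.097]
-0.1 72 [0.622 0.034 0.1  ]
-0.06 120 [ 0.624 -0.019  0.104]
-0.02 145 [ 0.629 -0.056  0.108]
0.02 156 [ 0.632 -0.097  0.112]
0.06 92 [ 0.634 -0.128  0.113]
```

View pics/s3.png

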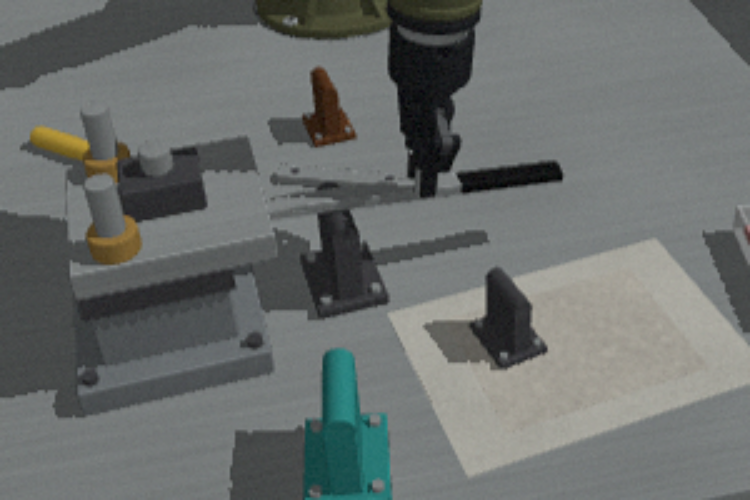

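The picture shows the toe under the plate edge at about (272,208) and the bar on the ridge at (335,208). I'll release it, check, then press with shut fingers.

```bash
cat >> h.py <<'E'
def press(t,dz=0,l=.212):
    u=D*np.cos(t)+np.array([0,0,1])*np.sin(t); w=-D*np.sin(t)+np.array([0,0,1])*np.cos(t)
    return F+[0,0,-.013]+w*.025-u*(l-.013*t)+w*dz
def look(c="scene"):
    im,d=vision.grab_frame(c); P=cloud(c,d); x,y,z=np.moveaxis(P,-1,0)
    k=(abs(x-.635)<.05)&(y<-.16)&(y>-.3)&(z>.135)&(z<.182); 
    h=np.histogram(z[k],bins=np.arange(.135,.184,.001)); print("plate z",np.round(h[1][h[0].argmax()]+.0005,4))
    m=models.masks_of(c,"pry_bar")
    for mm in m[:1]:
        r=P[mm["mask"]&(d>0)];r=r[r[:,2]>.02];al=(r-F)@D; la=(r-F)@np.cross([0,0,1],D); print(round(mm["p"],2),len(r),np.round(np.percentile(al,[1,99]),3))
        k=al<.02; f=np.polyfit(al[k],r[k,2],1); print("slope,z@ridge",np.round(f,4),"lat",np.round(np.polyfit(al,la,1),4))
    return im
E
python3 - <<'E'
from h import *
ctrl.ungrasp(); st()
t=.1
w=-D*np.sin(t)+np.array([0,0,1])*np.cos(t)
ctrl.movel(held(0,.001,tilt=t)+w*.05,max_speed=.1); st()
look("scene"); im=look("top"); cv2.imwrite("pics/t4.png",im)
E
```

```text
12.29 [0.6165 0.0071 0.0957] w 0.0858 F [ 0.4  0.6 -0.5] M [0.11 0.03 0.03] g 0.0
12.94 [0.6159 0.0118 0.1452] w 0.0854 F [-0.5  0.1 -0.5] M [ 0.09  0.02 -0.02] g 0.0
plate z 0.1435
0.55 1028 [-0.222  0.062]
slope,z@ridge [0.118  0.1084] lat [-0.0017  0.004 ]
plate z 0.1435
0.8 685 [-0.226 -0.117]
slope,z@ridge [0.258  0.1373] lat [-0.0434 -0.0104]
```

Run:
```python
from h import *
ctrl.close_gripper(40); t=.118
ctrl.movep(press(t,.03),quat(D,t)); st()
ctrl.movel(press(t,.002),max_speed=.08); st()
for t in (.15,.18,.21,.24,.27):
    ctrl.movel(press(t),quat(D,t),max_speed=.04); st()
    f=get_state()["contact_force"]
    if np.linalg.norm(f)>35: print("high"); break
im=look("scene"); cv2.imwrite("pics/s5.png",cv2.resize(im[130:330,140:440],None,fx=2.5,fy=2.5))
```

```text
14.49 [0.6053 0.1391 0.1166] w 0.0001 F [-0.1 -0.8 -0.3] M [ 0.05 -0.04  0.01] g 0.0
14.99 [0.6056 0.1343 0.0885] w 0.0003 F [0.2 0.1 0.2] M [0.12 0.01 0.01] g 0.0
15.36 [0.6068 0.1335 0.082 ] w -0.0 F [-0.8 -3.1 11.3] M [-0.87  0.18 -0.02] g 5.4
15.67 [0.6073 0.1331 0.0765] w 0.0002 F [-1.5 -3.4 15.2] M [-1.11  0.16 -0.03] g 7.3
15.97 [0.6077 0.1323 0.0705] w -0.0004 F [-0.4 -2.6 16.5] M [-1.19  0.03 -0.04] g 7.8
16.28 [0.6081 0.1314 0.0645] w -0.0001 F [-0.3 -2.6 17.3] M [-1.2  -0.1  -0.03] g 8.1
16.59 [0.6084 0.1304 0.0586] w 0.0002 F [ 1.5 -0.9 17.9] M [-1.13 -0.25  0.08] g 8.3
plate z 0.1545
0.9 952 [-0.217  0.061]
slope,z@ridge [0.2604 0.1092] lat [-0.0126  0.0038]
```

View pics/s5.png

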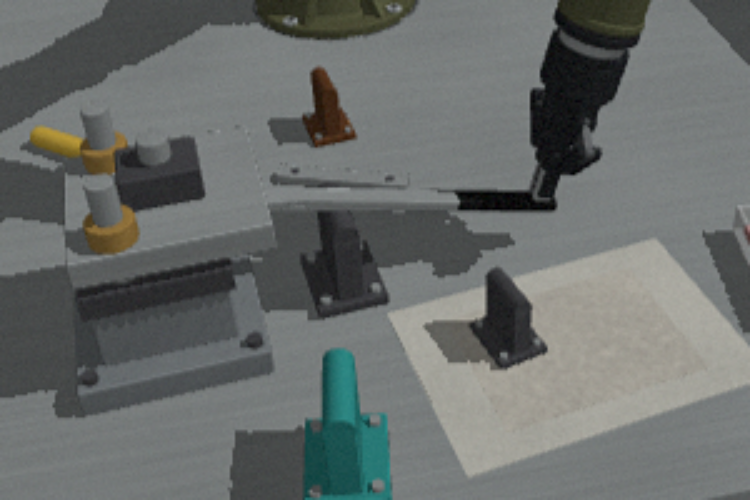

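The picture shows the bar tilted over the ridge with its toe under the plate. The plate is clearly up, by about 11 mm, and the fingers are on the handle end at (545,200). I'll press a little further for margin and then lift off.

Run:
```python
from h import *
for t in (.295,.32,.335):
    ctrl.movel(press(t),quat(D,t),max_speed=.04); st()
    if np.linalg.norm(get_state()["contact_force"])>30: print("high"); break
look("scene")
t=.335
ctrl.movel(press(t,.03),max_speed=.05); ctrl.movel(press(t,.12),max_speed=.15); ctrl.pause(.5); st()
im=look("scene"); look("top"); cv2.imwrite("pics/s6.png",cv2.resize(im[130:330,140:440],None,fx=2.5,fy=2.5))
```

```text
16.98 [0.6087 0.1294 0.0536] w 0.0 F [ 1.1 -1.9 17.5] M [-1.21 -0.29  0.03] g 8.5
17.26 [0.6089 0.1282 0.0487] w 0.0 F [ 1.  -0.9 19.3] M [-1.2  -0.36  0.04] g 8.6
17.51 [0.609  0.1275 0.0459] w -0.0001 F [ 0.  -1.5 18.7] M [-1.22 -0.35  0.06] g 9.1
plate z 0.1605
0.58 942 [-0.212  0.061]
slope,z@ridge [0.3267 0.1091] lat [-0.0148  0.0041]
19.61 [0.6031 0.1664 0.1555] w 0.0001 F [-0.4 -0.2  0.4] M [ 0.37 -0.01 -0.04] g 0.0
plate z 0.1595
0.98 977 [-0.215  0.061]
slope,z@ridge [0.3152 0.1092] lat [-0.013  0.004]
plate z 0.1605
0.61 1769 [-0.217  0.063]
slope,z@ridge [0.316 0.112] lat [-0.0046 -0.0013]
```

View pics/s6.png

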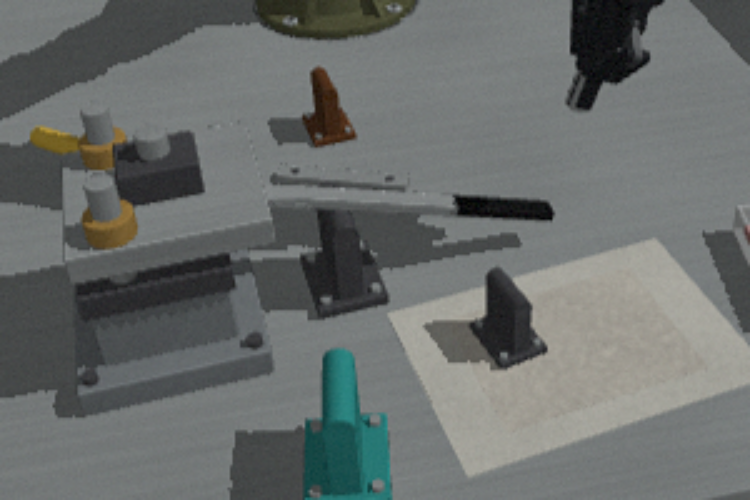

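The picture shows the plate standing up about 16 mm, the bar lying over the ridge at (335,205) with its toe under the plate, and the gripper clear at (590,70).

```bash
python3 -c "
from h import *
print(ticket.close_job())"
```

```text
the job is handed in; nothing more can be done
None
```

The plate stands about 16 mm above its seat by itself, the pry bar lies over the fulcrum with its toe under the plate, and the gripper never touched the plate; the job was handed in at about 20 s of the 45 s allowed.

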